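# Weigh the round sample from the slide-lid box

## Task

Slide the lid of the wooden sample box along its tracks until it comes off at the open end, and lay it flat on the bench, handle up, clear of the box. Then lift the round metal sample out of the box and stand it upright in the middle of the balance pan; leave the gauge block in the box and the samples on the bench where they are.

Things in the scene. Friction and masses are not known exactly. Their poses are not given: they have to be found in the camera images.
- sample_box: Pale wooden box fixed to the bench, 126 (x) x 136 (y) x 67 (z) mm, origin at the centre of its underside. Inside 98 (x) x 124 (y) mm, inner floor at z = 6 mm; a divider along x, its top at z = 18 mm, parts it into two compartments centred at y = +31 and -31 mm. The long walls carry the lid's tracks, closed at the +y end: the lid slides out towards the box's -y, to the robot's right.
- open_end (a point): Middle of the box's open (-y) end, 68 mm from its origin along -y, at the height of the ledges that the lid rests on (56 mm above the bench); axes as the box's. The end wall below it is 54 mm high. The lid lies under lips (63 to 67 mm high, at x = +-49 to +-63 mm), with 3 mm play to each side and 2 mm upward.
- lid: Loose plywood lid, 110 (x) x 128 (y) x 5 mm, 100 g, origin at the centre of its underside, axes parallel to the box's when shut. Amid its top stands a wooden rib handle, 44 mm along x, 12 mm thick along y, its top 29 mm above the lid's underside. It starts shut or up to 10 mm open, and is off the tracks once its origin is over 132 mm from the box's along the box's -y.
- round_sample: The sample to weigh: plain upright steel-grey cylinder, 34 mm in diameter, 45 mm high, about 0.2 kg, origin at the centre of its underside, axis z. Stands on the floor of one of the two compartments, under the lid (which compartment varies).
- gauge_block: Ground steel block, 24 x 40 x 25 mm high, origin at the centre of its underside, in the other compartment. It stays there.
- pan (a point): Centre of the top of the round steel pan (90 mm in diameter) of a flat white bench balance that is fixed to the bench on the robot's left; z up. The pan's top lies 38 mm above the bench, the balance's case (140 x 100 mm) is 27 mm high. The pan does not move.
- disc_sample: Bystander on the bench far to the right of the box: flat round metal sample, 38 mm in diameter, 16 mm high, origin at the centre of its underside.
- short_sample: Bystander on the bench behind the box: round metal sample, 36 mm in diameter, 28 mm high, origin at the centre of its underside.
Things that resemble listed ones, but are neither listed nor needed, are in the scene too. What is shaped like the part that bears pan but blue is not meant.

How it is judged:
By the outcome, as a careful person would: the job done as asked, in the order asked, and still so for the second after the job is handed in, with the robot touching nothing.
It also fails if it takes over 61 s, if anything falls off the work surface, if the arm or the gripper's body presses on something with over 40 N, if the wrist force passes 120 N, or if a joint passes its speed limit or range.

## Robot

A 6-joint arm with a two-finger parallel gripper is mounted at the origin on a cart in front of the work surface, level with it; the furniture and walls round the work are solid. World frame = base frame: x ahead of the robot, y to its left, z up, the work surface at z = 0. Lengths are in m, angles in degrees, forces in N, time in s.
With the tool pointing down it reaches from about 0.35 to 0.875 m from the base axis. Payload 4.2 kg.
Tool frame: the origin (TCP) lies midway between the tips of the shut fingers; the grasp point (between the pads) lies r.pinch_z behind it (r.pinch_z is the distance from the TCP to the grasp point, in m); z points along the fingers, y is the direction in which the jaws open and shut (so a half turn about z gives the same grasp; the last joint's range is limited). The gripper opens to 87 mm and grips with 3 to 60 N. Pads are 19 mm wide; open, the fingers measure 117 mm over their backs; the gripper's body (75 mm by 190 mm) begins 51 mm behind the grasp point.
Start: joints at [-53.365, 22.042, 0.453, 0, -68.411, -14.817], TCP at [0.232, -0.58, 0.223] pointing down, gripper open.
Joint ranges: [-179.83, 179.83], [-69.29, 118.12], [-61.27, 80.66], [-181.25, 117.63], [-171.15, -9.14], [-177.46, 177.46]. Speed limits (degrees/s): [159.86, 159.86, 180, 180, 180, 180].

## Interface

Orientations are given as a 3x3 rotation matrix whose columns are the frame's x, y, z axes.
In Python, from station import r gives the robot as it stands. The module is installed in compiled form; this text tells all that it offers.
- The arm moves only by the tool play_rows, never from a script. Its argument "deltas" is a list of rows, each a list of 7 numbers: the shift along the tool's x, y, z in units of 25 mm (1.0 is 25 mm), then the turn, a rotation vector about the tool's x, y, z in units of 5 degrees (1.0 is 5 degrees), then the finger opening in mm, from 0 to 87. In form: [[tx, ty, tz, wx, wy, wz, fingers], ...]. A call has 1 to 12 rows; each row is the pose to reach, as a shift and turn from the pose commanded when the call began, along the tool's axes at that moment; what a row does not reach only later rows make up. A row lasts 1/10 s, in which the tool goes at most 50 mm and 8.59 degrees, less where a joint would pass 70% of its speed; a pose out of reach is approached as far as the arm can. A call with a gripper value outside its range is refused whole. The fingers move at their own pace and stop on an object; the grip force is fixed at half the most. Time passes only in rows, so rows that repeat a pose let the fingers close. It gives the time, the measured TCP pose, the force and the opening at its end, in the units of the state.
- r.sense(): the state, without advancing time (a new reading comes with each control period).
- r.capture(name): name is "scene" or "top" or "wrist"; returns a dict with "pixels" (400x640x3 uint8, red, green, blue), "camera_matrix" (3x3 intrinsics, pixels), "R" (3x3) and "t" (3): a world point X has camera coordinates R X + t; the wrist camera has in their place "T_tool_cam" (4x4, takes a point from camera to tool coordinates, whose origin is the TCP and whose axes are the flange's). Camera axes: x right, y down, z forward; pixel columns grow to the right and rows downward; lengths in m; the calibration is good to about 2 mm. A picture is of the moment at which its call begins: read the wrist's pose just before it. There is no depth.
- r.finish_job(): hands the job in, once; it reports no verdict.
Trained networks look in the newest picture that a camera, given by its name, has taken for a name from the list of things; names that differ only in an ending like _2 or _b are one class to them, and where a whole thing is asked for, a point or a joint stands for the part that bears it (a point fixed in the world has none). Each returns a list of dicts, best first, with "score" (0 to 1); they miss things now and then, are a little off and sometimes report something else, mostly with a low value. They report only what shows in the picture. A call takes as long as a camera call. They do not tell look-alikes from the thing itself.
- r.spot_in(camera, target): "centre" ([x, y, z] in m, in world coordinates, good to about 4 mm: the middle of the surface that is visible of it).
- r.cut_out(camera, target): "region" (400x640 bool, what is visible of it).
The state is a dict: "time_s": time; "joints": joint angles; "joint_velocities": joint speeds; "effort": joint torques, N m; "tcp_pos": TCP position; "ee_rot": TCP orientation; "wrist_force": force on the tool from outside, world axes, zero at the start; "moment": the same for the moment, N m; "gripper_width": opening from 0.0 (shut) to 1.0 (fully open).
Only numpy, scipy, OpenCV 4.12 (cv2) and the standard library are available. Lean on these libraries where they do the work, as an engineer would, in place of code of your own. Each camera call takes 0.05 s, during which the arm holds its last target.

## Working session

There is one attempt and no reset: what is moved stays moved. The work goes in short steps, Python scripts to look and compute and a tool call to move; the robot and the scene stay as the last step left them, time stands still between calls to the robot, and variables do not carry over. Pictures are saved under pics/ and viewed, and the job is handed in when it is done.

Besides the shell and the picture viewer there is one more tool, called as name(argument=value, ...), one argument or row to a line, values as JSON. play_rows: Moves the arm, as the interface text tells. Its arguments: {"type":"object","properties":{"deltas":{"type":"array","items":{"type":"array","items":{"type":"number"}}}},"required":["deltas"]}

```bash
mkdir -p pics; ls
python3 - <<'E'
from station import r
import cv2,numpy as np
s=r.sense()
print(s['time_s'],s['tcp_pos'],np.round(s['ee_rot'],4).tolist(),s['gripper_width'],r.pinch_z)
for c in ['scene','top']:
    d=r.capture(c); cv2.imwrite(f'pics/{c}0.png',d['pixels'][:,:,::-1])
    print(c,np.round(d['camera_matrix'],1).tolist(),np.round(d['R'],3).tolist(),np.round(d['t'],3).tolist())
    for n in ['sample_box','lid','pan','disc_sample','short_sample','open_end','round_sample','gauge_block']:
        try: print(n,[(np.round(q['centre'],4).tolist(),round(q['score'],2)) for q in r.spot_in(c,n)])
        except Exception as e: print(n,e)
print(r.sense()['time_s'])
E
```

```text
pics
0.0 [ 0.23208164 -0.57965705  0.22142668] [[-0.9284, -0.3715, -0.0009], [-0.3715, 0.9284, 0.002], [0.0001, 0.0022, -1.0]] 1.0007612339272918 0.0187
scene [[439.7, 0.0, 315.4], [0.0, 439.7, 202.8], [0.0, 0.0, 1.0]] [[-0.618, -0.786, -0.013], [-0.58, 0.467, -0.667], [0.531, -0.405, -0.745]] [0.263, 0.373, 1.042]
sample_box [([0.495, -0.0094, 0.0494], 0.79)]
lid [([0.551, -0.0444, 0.0626], 0.56)]
pan [([0.4491, 0.2258, 0.0312], 0.75), ([0.3463, 0.0168, 0.0274], 0.66), ([0.4948, -0.0061, 0.0512], 0.54)]
disc_sample [([0.6028, -0.388, 0.0167], 0.54)]
short_sample [([0.6797, -0.0084, 0.0262], 0.46)]
open_end [([0.4969, -0.0082, 0.0517], 0.86), ([0.4482, 0.2257, 0.0292], 0.4)]
round_sample []
gauge_block []
top [[438.1, 0.0, 317.3], [0.0, 438.1, 198.1], [0.0, 0.0, 1.0]] [[-0.028, -1.0, 0.0], [-0.992, 0.028, -0.121], [0.121, -0.004, -0.993]] [-0.063, 0.516, 1.025]
sample_box [([0.5308, -0.0137, 0.064], 0.89)]
lid [([0.5463, -0.0503, 0.0621], 0.81)]
pan [([0.4585, 0.2138, 0.0304], 0.97), ([0.3595, 0.0079, 0.0237], 0.86)]
disc_sample [([0.6015, -0.3942, 0.0166], 0.59)]
short_sample [([0.6807, -0.0193, 0.0291], 0.6)]
open_end [([0.5328, -0.0179, 0.0657], 0.55)]
round_sample []
gauge_block []
0.9
```

View pics/scene0.png

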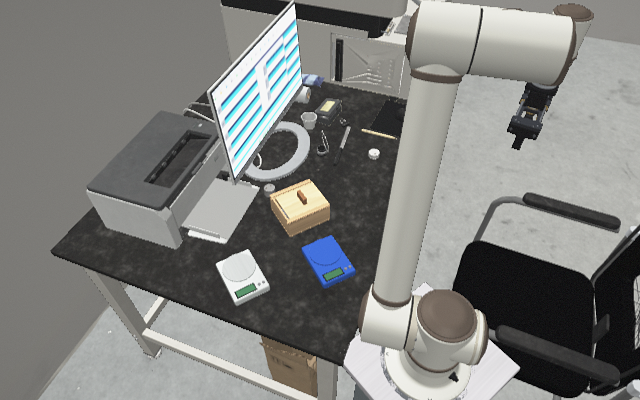

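View pics/top0.png

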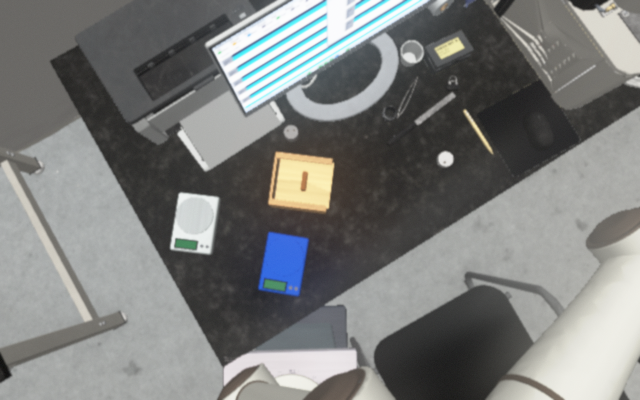

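The scene view shows the white balance at left (242,275), the blue look-alike at (328,260), the box at (300,205), the short sample at (269,188) and the disc at (374,153). In the top view the box is at (302,182) with its handle at (305,181), the white pan at (196,215) and the disc at (445,158). The bench edge runs diagonally at lower right. Next I'll zoom in and measure.

```bash
cat > h.py <<'E'
import numpy as np, cv2
from station import r
def ray(d,u,v,z):
    K=d['camera_matrix'];R=d['R'];t=d['t']
    c=-R.T@t; q=R.T@np.linalg.solve(K,np.array([u,v,1.0]))
    return c+q*(z-c[2])/q[2]
def proj(d,X):
    p=d['camera_matrix']@(d['R']@np.asarray(X)+d['t']); return p[:2]/p[2]
def wcam(s,d):
    T=np.asarray(d['T_tool_cam']); Rt=np.asarray(s['ee_rot']); p=np.asarray(s['tcp_pos'])
    Rwc=Rt@T[:3,:3]; pc=p+Rt@T[:3,3]
    d['R']=Rwc.T; d['t']=-Rwc.T@pc
    return d
E
python3 - <<'E'
from h import *
d=r.capture('top'); im=d['pixels'][:,:,::-1]
cv2.imwrite('pics/topz.png',cv2.resize(im[140:225,255:355],None,fx=7,fy=7,interpolation=cv2.INTER_CUBIC))
cv2.imwrite('pics/balz.png',cv2.resize(im[180:300,160:310],None,fx=5,fy=5,interpolation=cv2.INTER_CUBIC))
for uv in [(640,100),(520,170),(400,240),(330,285),(220,360)]: print('edge',uv,ray(d,*uv,0)[:2].round(3))
for uv in [(490,150),(445,158),(465,110),(390,140),(291,131)]: print(uv,ray(d,*uv,0.0)[:2].round(3))
for n in ['sample_box','lid','pan']:
    for q in r.cut_out('top',n):
        m=np.asarray(q['region']).astype(np.uint8); cs,_=cv2.findContours(m,0,2)
        c=max(cs,key=cv2.contourArea); rc=cv2.minAreaRect(c); z={'sample_box':.067,'lid':.062,'pan':.038}[n]
        print(n,q['score'],m.sum(),rc,[ray(d,*p,z)[:2].round(4).tolist() for p in cv2.boxPoints(rc)],ray(d,*rc[0],z).round(4))
        if n=='pan':
            print(cv2.fitEllipse(c))
E
```

```text
edge (640, 100) [ 0.747 -0.909]
edge (520, 170) [ 0.574 -0.587]
edge (400, 240) [ 0.408 -0.278]
edge (330, 285) [ 0.305 -0.103]
edge (220, 360) [0.137 0.164]
(490, 150) [ 0.628 -0.516]
(445, 158) [ 0.61  -0.402]
(465, 110) [ 0.733 -0.46 ]
(390, 140) [ 0.66  -0.266]
(291, 131) [ 0.691 -0.016]
sample_box 0.79 1018 ((299.9566345214844, 183.02392578125), (57.360599517822266, 56.27122116088867), 7.969610214233398) [[0.4923, 0.0381], [0.624, 0.0178], [0.6011, -0.1157], [0.47, -0.0933]] [ 0.5463 -0.0383  0.067 ]
lid 0.55 2321 ((304.64617919921875, 181.8307647705078), (56.063697814941406, 44.40443420410156), 7.125016689300537) [[0.5077, 0.0234], [0.6124, 0.0087], [0.592, -0.1225], [0.4877, -0.1062]] [ 0.5496 -0.0492  0.062 ]
lid 0.17 2379 ((195.17123413085938, 223.82992553710938), (42.28135681152344, 58.16100311279297), 8.32564926147461) [[0.4002, 0.2653], [0.5338, 0.2472], [0.5166, 0.1492], [0.3835, 0.1688]] [0.458  0.2077 0.062 ]
pan 0.75 2474 ((195.11859130859375, 223.54278564453125), (43.21651840209961, 58.990055084228516), 8.53076457977295) [[0.4007, 0.2749], [0.5393, 0.2556], [0.5209, 0.1531], [0.3828, 0.1739]] [0.4604 0.2144 0.038 ]
((195.86228942871094, 223.32872009277344), (47.66999816894531, 72.502685546875), 8.213762283325195)
pan 0.7 2542 ((283.3156433105469, 264.4579772949219), (42.809810638427734, 61.246761322021484), 9.659893035888672) [[0.2985, 0.0689], [0.4386, 0.0428], [0.4188, -0.0569], [0.2792, -0.0293]] [0.3582 0.0064 0.038 ]
((283.77362060546875, 264.7688903808594), (47.82658767700195, 70.8871841430664), 7.966038227081299)
pan 0.42 1065 ((300.1000061035156, 182.70001220703125), (58.17228698730469, 55.44352340698242), 7.125016689300537) [[0.496, 0.0409], [0.6298, 0.0223], [0.608, -0.1172], [0.4749, -0.0965]] [ 0.5517 -0.0376  0.038 ]
((303.1631774902344, 182.77700805664062), (58.81285858154297, 74.02117919921875), 97.2142105102539)
```

View pics/topz.png

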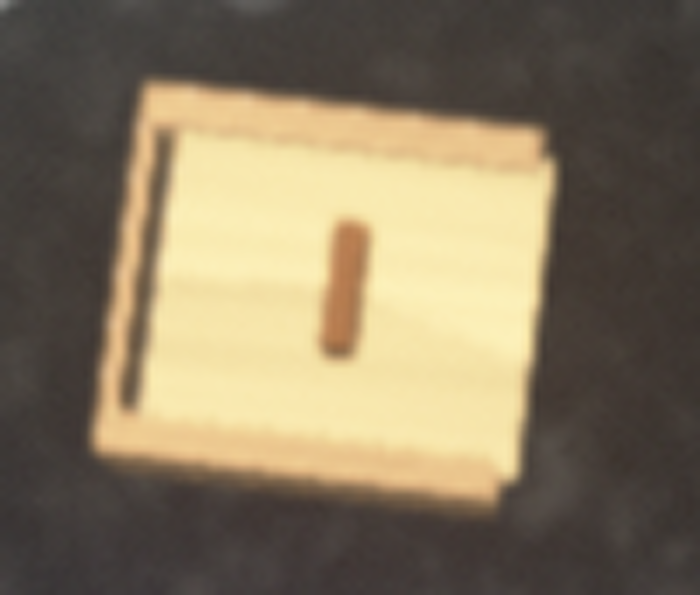

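View pics/balz.png

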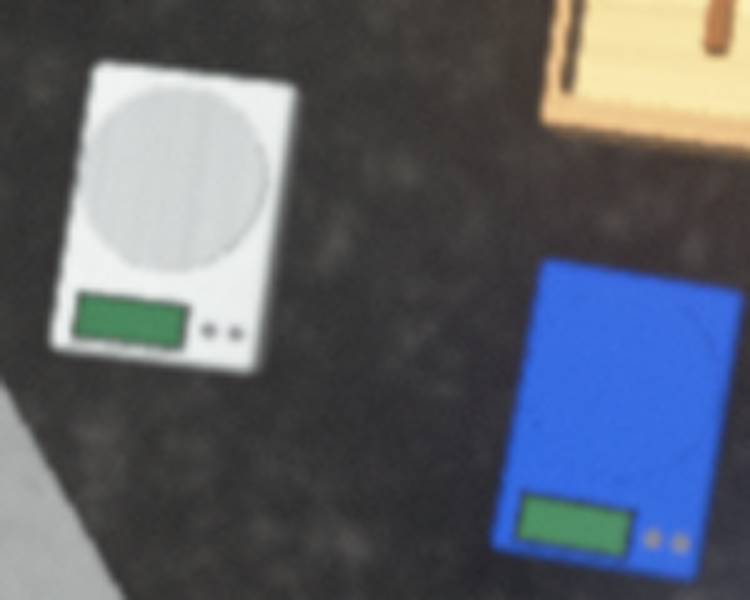

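Zoomed top view: box top corners at about (143,82), (548,127), (497,497) and (93,447) in the 7x crop. The handle is centred near (345,288), with a gap at the closed end. The lid is open by a few mm. The white pan's centre is at (173,178) in the 5x crop.

Run:
```python
from h import *
d=r.capture('top')
f=lambda p,o,k,z: ray(d,(p[0]+.5)/k-.5+o[0],(p[1]+.5)/k-.5+o[1],z).round(4)[:2]
print('cam',-d['R'].T@d['t'])
o=(255,140)
C=np.array([f(p,o,7,.067) for p in [(143,82),(548,127),(497,497),(93,447)]]);print(C.tolist(),C.mean(0))
for a,b in [(0,1),(3,2),(0,3),(1,2)]:
    v=C[b]-C[a];print(np.linalg.norm(v),np.degrees(np.arctan2(v[1],v[0])))
print('handle',[f(p,o,7,.056+.029) for p in [(345,288),(352,222),(337,355)]])
L=np.array([f(p,o,7,.061) for p in [(556,158),(517,482)]]);print('lid end',L.tolist(),L.mean(0))
o=(160,180)
print('pan',[f(p,o,5,.038) for p in [(173,178),(78,178),(268,178),(173,85),(173,271)]])
```

```text
cam [ 0.38616188 -0.0741136   1.08018456]
[[0.6237, 0.0189], [0.6044, -0.1172], [0.4799, -0.0962], [0.5004, 0.0375]] [ 0.5521  -0.03925]
0.13746163101025682 -98.07115609973383
0.13526248556048345 -98.71717783381986
0.12469502796823945 171.42152199844068
0.12625866306911385 170.42577211490817
handle [array([ 0.5486, -0.048 ]), array([ 0.5705, -0.0508]), array([ 0.5264, -0.0448])]
lid end [[0.595, -0.1198], [0.4853, -0.1032]] [ 0.54015 -0.1115 ]
pan [array([0.4804, 0.2167]), array([0.4816, 0.262 ]), array([0.4791, 0.1714]), array([0.5251, 0.217 ]), array([0.4361, 0.2165])]
```

```bash
cat >> h.py <<'E'
from scipy.spatial.transform import Rotation as Ro
def yawR(deg): # tool y axis at world angle deg, tool z down
    a=np.radians(deg); y=np.array([np.cos(a),np.sin(a),0]); z=np.array([0,0,-1.]); return np.column_stack([np.cross(y,z),y,z])
def to(p,ydeg):
    s=r.sense(); R=np.asarray(s['ee_rot']); 
    dp=R.T@(np.asarray(p)-s['tcp_pos'])/.025
    w=Ro.from_matrix(R.T@yawR(ydeg)).as_rotvec(degrees=True)/5
    print('t',round(s['time_s'],2),'tcp',np.round(s['tcp_pos'],4),'w',round(s['gripper_width'],3),'F',np.round(s['wrist_force'],1),'\n d',np.round(dp,3),np.round(w,3))
E
python3 -c "
from h import *
to([.5486,-.048,.20],81.4)"
```

```text
t 1.15 tcp [ 0.2323 -0.5802  0.2226] w 1.004 F [ 1.4 -0.6  0.7] 
 d [-19.658  15.061   0.901] [-0.    -0.     6.084]
```

play_rows(
  deltas=[
    [-0.8, 0.6, 0, 0, 0, 0.3, 40],
    [-2.4, 1.8, 0, 0, 0, 0.8, 40],
    [-4, 3, 0.1, 0, 0, 1.3, 40],
    [-5.6, 4.2, 0.2, 0, 0, 1.8, 40],
    [-7.2, 5.5, 0.3, 0, 0, 2.3, 40],
    [-8.8, 6.7, 0.4, 0, 0, 2.8, 40],
    [-10.4, 7.9, 0.5, 0, 0, 3.3, 40],
    [-12, 9.2, 0.6, 0, 0, 3.8, 40],
    [-13.6, 10.4, 0.7, 0, 0, 4.3, 40],
    [-15.2, 11.6, 0.8, 0, 0, 4.8, 40],
    [-16.8, 12.9, 0.9, 0, 0, 5.3, 40],
    [-18.2, 14, 0.9, 0, 0, 5.7, 40],
  ],
)

```text
time_s: 2.35
tcp_pos: [0.5252, -0.0841, 0.2001]
ee_rot: [[-0.993, 0.118, 0.0], [0.118, 0.993, -0.0], [-0.0, 0.0, -1.0]]
wrist_force: [0.9, 0.0, 0.1]
gripper_width: 0.46
```

```bash
python3 -c "
from h import *
to([.5486,-.048,.20],81.4)"
```

```text
t 2.35 tcp [ 0.5252 -0.0841  0.2001] w 0.46 F [0.9 0.  0.1] 
 d [-0.76   1.546  0.004] [0.    0.002 0.37 ]
```

play_rows(
  deltas=[
    [-0.4, 0.8, 0, 0, 0, 0.2, 40],
    [-0.7, 1.4, 0, 0, 0, 0.37, 40],
    [-0.76, 1.55, 0, 0, 0, 0.37, 40],
    [-0.76, 1.55, 0, 0, 0, 0.37, 40],
  ],
)

```text
time_s: 2.75
tcp_pos: [0.5479, -0.0497, 0.1999]
ee_rot: [[-0.989, 0.147, -0.0], [0.147, 0.989, -0.0], [0.0, -0.0, -1.0]]
wrist_force: [0.5, -0.5, 0.1]
gripper_width: 0.46
```

Run:
```python
from h import *
s=r.sense(); d=wcam(s,r.capture('wrist'))
cv2.imwrite('pics/w1.png',d['pixels'][:,:,::-1])
print(s['tcp_pos'],-d['R'].T@d['t'])
print('rib',proj(d,[.5486,-.048,.085]))
C=[[0.6237, 0.0189], [0.6044, -0.1172], [0.4799, -0.0962], [0.5004, 0.0375]]
for c in C: print(proj(d,c+[.067]).round(1))
for n in ['lid','sample_box']: print(n,[(np.round(q['centre'],4).tolist(),round(q['score'],2)) for q in r.spot_in('wrist',n)])
```

```text
[ 0.54794711 -0.04966367  0.19991733] [ 0.47983351 -0.03876133  0.36023555]
rib [319.2114548  197.90250822]
[387.5 249.3]
[265.9 250.1]
[262.3 135.5]
[395.4 136. ]
lid [([0.545, -0.0524, 0.064], 0.93)]
sample_box [([0.5169, -0.0068, 0.0678], 0.57)]
```

View pics/w1.png

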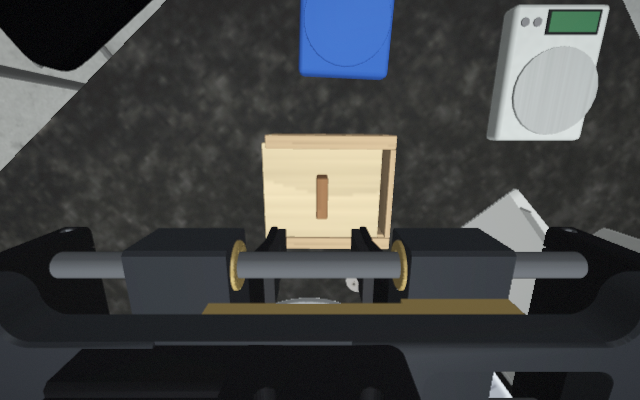

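The wrist view shows the rib at (322,197), predicted (319,198), with the box edges square to the image, so position and yaw agree within about 2 mm. Descending.

```bash
python3 -c "
from h import *
to([.5484,-.047,.065],81.4)"
```

```text
t 2.9 tcp [ 0.5475 -0.0507  0.2001] w 0.46 F [-0.7  0.2 -0. ] 
 d [-0.016  0.153  5.406] [-0.001 -0.002  0.004]
```

play_rows(
  deltas=[
    [0, 0.15, 0.8, 0, 0, 0, 40],
    [0, 0.15, 1.8, 0, 0, 0, 40],
    [0, 0.15, 2.8, 0, 0, 0, 40],
    [0, 0.15, 3.8, 0, 0, 0, 40],
    [0, 0.15, 4.5, 0, 0, 0, 40],
    [0, 0.15, 4.9, 0, 0, 0, 40],
    [0, 0.15, 5.2, 0, 0, 0, 40],
    [0, 0.15, 5.3, 0, 0, 0, 40],
    [0, 0.15, 5.35, 0, 0, 0, 40],
    [0, 0.15, 5.35, 0, 0, 0, 40],
  ],
)

```text
time_s: 3.9
tcp_pos: [0.549, -0.0462, 0.0669]
ee_rot: [[-0.989, 0.148, 0.001], [0.148, 0.989, 0.0], [-0.001, 0.0, -1.0]]
wrist_force: [0.4, -0.5, 0.6]
gripper_width: 0.46
```

Run:
```python
from h import *
to([.5484,-.047,.065],81.4)
d=r.capture('wrist')
cv2.imwrite('pics/w2.png',d['pixels'][:,:,::-1])
```

```text
t 3.9 tcp [ 0.549  -0.0462  0.0669] w 0.46 F [ 0.4 -0.5  0.6] 
 d [ 0.019 -0.036  0.076] [0.004 0.014 0.014]
```

View pics/w2.png

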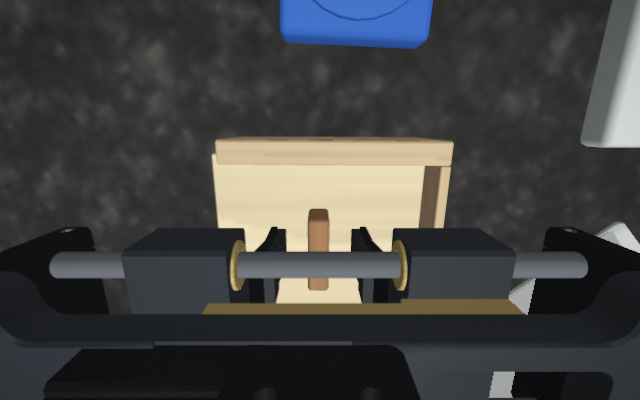

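The rib at (318,250) sits midway between the fingers (270 and 368). Closing.

play_rows(
  deltas=[
    [0, 0, 0, 0, 0, 0, 25],
    [0, 0, 0, 0, 0, 0, 10],
    [0, 0, 0, 0, 0, 0, 5],
    [0, 0, 0, 0, 0, 0, 5],
    [0, 0, 0, 0, 0, 0, 5],
    [0, 0, 0, 0, 0, 0, 5],
    [0, 0, 0, 0, 0, 0, 5],
  ],
)

```text
time_s: 4.65
tcp_pos: [0.5486, -0.0462, 0.0664]
ee_rot: [[-0.989, 0.148, 0.0], [0.148, 0.989, -0.0], [-0.0, -0.0, -1.0]]
wrist_force: [0.1, -0.5, 1.3]
gripper_width: 0.131
```

Run:
```python
from h import *
to([.5484,-.047,.065],81.4)
```

```text
t 4.65 tcp [ 0.5486 -0.0462  0.0664] w 0.131 F [ 0.1 -0.5  1.3] 
 d [ 0.002 -0.034  0.055] [-0.     0.001  0.015]
```

play_rows(
  deltas=[
    [0, -0.1, -0.03, 0, 0, 0, 5],
    [0, -0.3, -0.03, 0, 0, 0, 5],
    [0, -0.6, -0.03, 0, 0, 0, 5],
    [0, -0.9, -0.03, 0, 0, 0, 5],
    [0, -1.2, -0.03, 0, 0, 0, 5],
    [0, -1.5, -0.03, 0, 0, 0, 5],
    [0, -1.8, -0.03, 0, 0, 0, 5],
    [0, -2.0, -0.03, 0, 0, 0, 5],
    [0, -2.0, -0.03, 0, 0, 0, 5],
  ],
)

```text
time_s: 5.55
tcp_pos: [0.541, -0.0963, 0.067]
ee_rot: [[-0.989, 0.149, -0.0], [0.149, 0.989, -0.0], [0.0, -0.0, -1.0]]
wrist_force: [-0.2, 0.5, -0.2]
gripper_width: 0.131
```

Run:
```python
from h import *
to([.5484,-.047,.065],81.4)
d=r.capture('top'); im=d['pixels'][:,:,::-1]
cv2.imwrite('pics/t2.png',cv2.resize(im[130:240,255:375],None,fx=5,fy=5,interpolation=cv2.INTER_CUBIC))
```

```text
t 5.55 tcp [ 0.541  -0.0963  0.067 ] w 0.131 F [-0.2  0.5 -0.2] 
 d [1.000e-03 1.996e+00 8.000e-02] [-0.    -0.001  0.002]
```

View pics/t2.png

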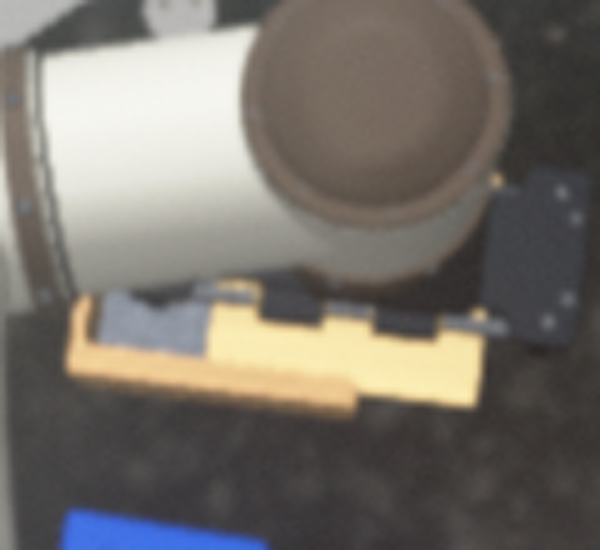

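The lid is sliding with almost no force: its end is 50 mm further out, and the box interior shows at (150,320) in the crop. Continuing along the tracks.

play_rows(
  deltas=[
    [0, -0.2, 0, 0, 0, 0, 5],
    [0, -0.6, 0, 0, 0, 0, 5],
    [0, -1.0, 0, 0, 0, 0, 5],
    [0, -1.4, 0, 0, 0, 0, 5],
    [0, -1.8, 0, 0, 0, 0, 5],
    [0, -2.2, 0, 0, 0, 0, 5],
    [0, -2.6, 0, 0, 0, 0, 5],
    [0, -3.0, 0, 0, 0, 0, 5],
    [0, -3.4, 0, 0, 0, 0, 5],
    [0, -3.8, 0, 0, 0, 0, 5],
    [0, -4.0, 0, 0, 0, 0, 5],
    [0, -4.0, 0, 0, 0, 0, 5],
  ],
)

```text
time_s: 6.8
tcp_pos: [0.5261, -0.1952, 0.067]
ee_rot: [[-0.989, 0.149, -0.0], [0.149, 0.989, 0.0], [0.0, 0.0, -1.0]]
wrist_force: [-0.0, -0.2, -1.6]
gripper_width: 0.138
```

Run:
```python
from h import *
to([.565,-.24,.0664-.056+.002],81.4)
d=r.capture('scene'); im=d['pixels'][:,:,::-1]
cv2.imwrite('pics/s2.png',cv2.resize(im[100:300,200:420],None,fx=3,fy=3,interpolation=cv2.INTER_CUBIC))
```

```text
t 6.8 tcp [ 0.5261 -0.1952  0.067 ] w 0.138 F [-0.  -0.2 -1.6] 
 d [-1.805 -1.538  2.183] [ 0.    -0.001  0.001]
```

View pics/s2.png

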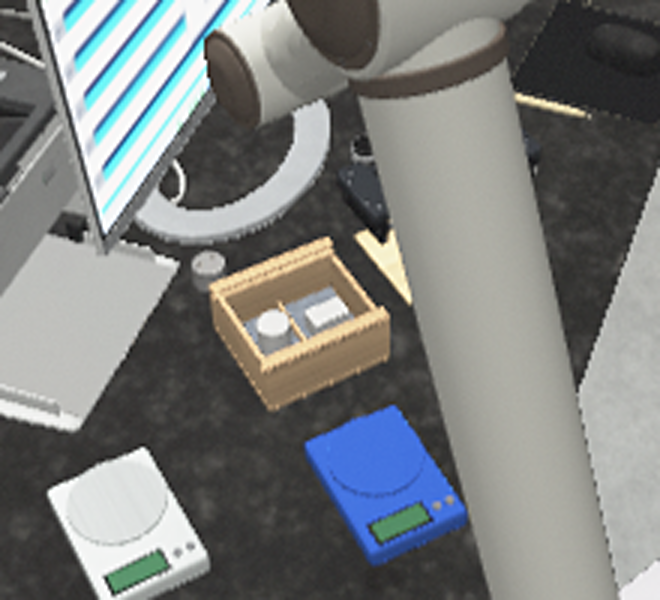

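The lid is off the tracks (about 159 mm from the box). The round sample is in the left (+y) compartment at (273,325) and the gauge block in the right one. Now carrying the lid right and down.

play_rows(
  deltas=[
    [-0.3, -0.3, 0, 0, 0, 0, 5],
    [-0.8, -0.8, 0, 0, 0, 0, 5],
    [-1.3, -1.2, 0, 0, 0, 0, 5],
    [-1.7, -1.5, 0, 0, 0, 0, 5],
    [-1.8, -1.55, 0.2, 0, 0, 0, 5],
    [-1.8, -1.55, 0.6, 0, 0, 0, 5],
    [-1.8, -1.55, 1.1, 0, 0, 0, 5],
    [-1.8, -1.55, 1.5, 0, 0, 0, 5],
    [-1.8, -1.55, 1.8, 0, 0, 0, 5],
    [-1.8, -1.55, 2.0, 0, 0, 0, 5],
    [-1.8, -1.55, 2.1, 0, 0, 0, 5],
    [-1.8, -1.55, 2.1, 0, 0, 0, 5],
  ],
)

```text
time_s: 8.05
tcp_pos: [0.565, -0.2395, 0.0143]
ee_rot: [[-0.989, 0.148, -0.0], [0.148, 0.989, 0.0], [0.0, -0.0, -1.0]]
wrist_force: [-0.1, 0.2, -0.9]
gripper_width: 0.137
```

Run:
```python
from h import *
to([.565,-.24,.0115],81.4)
d=r.capture('scene'); im=d['pixels'][:,:,::-1]
cv2.imwrite('pics/s3.png',cv2.resize(im[100:300,200:420],None,fx=3,fy=3,interpolation=cv2.INTER_CUBIC))
d=r.capture('wrist'); im=d['pixels'][:,:,::-1]
cv2.imwrite('pics/w3.png',im)
```

```text
t 8.05 tcp [ 0.565  -0.2395  0.0143] w 0.137 F [-0.1  0.2 -0.9] 
 d [-0.004 -0.021  0.112] [-0.    -0.004  0.015]
```

View pics/w3.png

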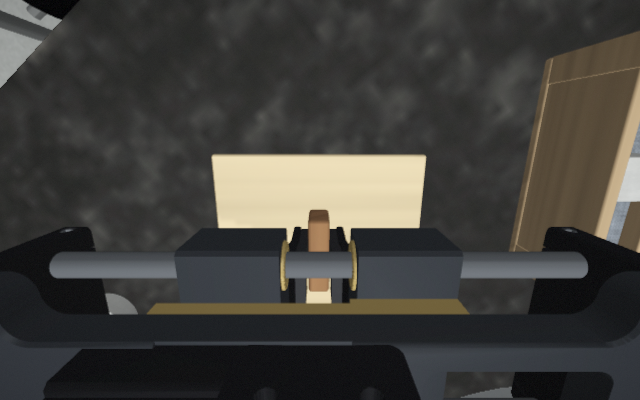

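View pics/s3.png

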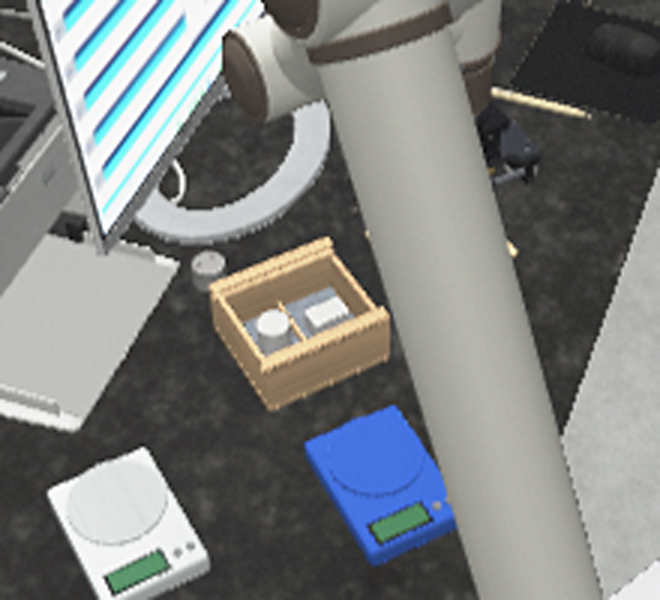

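play_rows(
  deltas=[
    [0, 0, 0.05, 0, 0, 0, 5],
    [0, 0, 0.1, 0, 0, 0, 5],
    [0, 0, 0.13, 0, 0, 0, 5],
    [0, 0, 0.15, 0, 0, 0, 5],
    [0, 0, 0.15, 0, 0, 0, 5],
  ],
)

```text
time_s: 8.65
tcp_pos: [0.565, -0.2395, 0.0107]
ee_rot: [[-0.989, 0.148, -0.0], [0.148, 0.989, 0.0], [0.0, 0.0, -1.0]]
wrist_force: [-0.6, -0.3, -0.3]
gripper_width: 0.134
```

play_rows(
  deltas=[
    [0, 0, 0.02, 0, 0, 0, 12],
    [0, 0, 0.02, 0, 0, 0, 14],
    [0, 0, 0.02, 0, 0, 0, 18],
    [0, 0, 0.02, 0, 0, 0, 30],
    [0, 0, 0.02, 0, 0, 0, 30],
    [0, 0, -0.4, 0, 0, 0, 30],
    [0, 0, -1.2, 0, 0, 0, 30],
    [0, 0, -2.4, 0, 0, 0, 30],
    [0, 0, -4, 0, 0, 0, 40],
    [0, 0, -5.6, 0, 0, 0, 50],
    [0, 0, -6.6, 0, 0, 0, 50],
  ],
)

```text
time_s: 9.75
tcp_pos: [0.5662, -0.24, 0.1805]
ee_rot: [[-0.989, 0.148, 0.006], [0.148, 0.989, -0.002], [-0.006, -0.001, -1.0]]
wrist_force: [-0.0, -0.9, -0.1]
gripper_width: 0.524
```

Run:
```python
from h import *
# box +y compartment: centre
bx=np.array([.5521,-.0393])+.031*np.array([.148,.989]); print(bx)
to([bx[0],bx[1],.17],-8.6)
to([bx[0],bx[1],.17],171.4)
s=r.sense(); print(s['joints'])
d=wcam(s,r.capture('wrist')); im=d['pixels'][:,:,::-1]
cv2.imwrite('pics/w4.png',im)
d=r.capture('scene')
for n in ['round_sample','gauge_block','lid']: print(n,[(np.round(q['centre'],4).tolist(),round(q['score'],2)) for q in r.spot_in('scene',n)])
```

```text
[ 0.556688 -0.008641]
t 9.75 tcp [ 0.5662 -0.24    0.1805] w 0.524 F [-0.  -0.9 -0.1] 
 d [1.748 9.096 0.402] [ 0.044  0.061 18.02 ]
t 9.75 tcp [ 0.5662 -0.24    0.1805] w 0.524 F [-0.  -0.9 -0.1] 
 d [1.748 9.096 0.402] [ -0.061   0.044 -17.98 ]
[-7.87852651e+00  2.26885743e+01 -4.84444496e+00  6.48229750e-02
 -6.21334617e+01 -9.06532113e+01]
round_sample [([0.4484, 0.2273, 0.0273], 0.49)]
gauge_block [([0.6759, -0.0103, 0.0267], 0.56), ([0.5415, -0.0697, 0.0315], 0.48)]
lid [([0.5822, -0.1972, 0.0082], 0.89)]
```

View pics/w4.png

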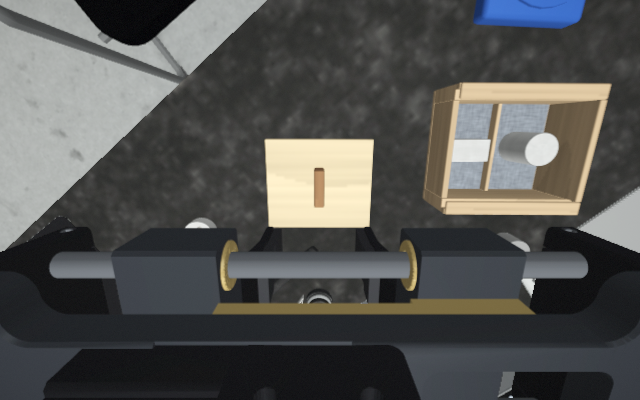

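The lid lies flat at (319,183) in the wrist view with the handle up. In the box the cylinder's top face is at (542,149) and the gauge block at (470,151).

Run:
```python
from h import *
s=r.sense()
d=wcam(s,r.capture('wrist')); im=d['pixels'][:,:,::-1]
cv2.imwrite('pics/w5.png',cv2.resize(im[70:230,420:630],None,fx=3.5,fy=3.5,interpolation=cv2.INTER_CUBIC))
print(s['tcp_pos'])
print('cyl',ray(d,542,149,.051), 'box ctr ref',proj(d,[.5521,-.0393,.067]))
e=r.cut_out('wrist','round_sample'); print([(q['score'],cv2.boundingRect(np.asarray(q['region']).astype(np.uint8))) for q in e])
C=[[0.6237, 0.0189], [0.6044, -0.1172], [0.4799, -0.0962], [0.5004, 0.0375]]
for c in C: print(proj(d,c+[.067]).round(1))
to([.5567,-.0086,.17],171.4)
```

```text
[ 0.56443171 -0.23927389  0.17556388]
cyl [ 0.55086055 -0.01014488  0.051     ] box ctr ref [523.64132487 156.23187458]
[(0.75, (500, 135, 60, 34)), (0.19, (423, 85, 189, 135))]
[579.9 218.4]
[443.2 219.6]
[461.7  85.2]
[613.1  85.6]
t 10.1 tcp [ 0.5642 -0.2393  0.1745] w 0.574 F [-0.1 -0.5 -0.5] 
 d [1.665 9.081 0.186] [  0.028  -0.023 -17.988]
```

View pics/w5.png

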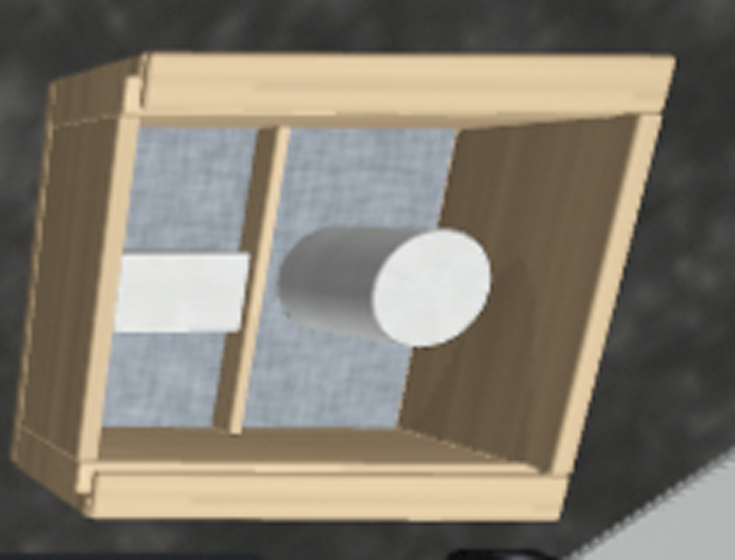

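Run:
```python
from h import *
s=r.sense()
d=wcam(s,r.capture('wrist'))
p=ray(d,542.8,151.9,.051);print(p)
b=p[:2]-[.5521,-.0393]; print('in box',b@[.989,-.149],b@[.149,.989])
to([p[0],p[1],.14],171.4)
```

```text
[ 0.55312896 -0.01002201  0.051     ]
in box -0.0033447803880541573 0.029109248092140397
t 10.15 tcp [ 0.5643 -0.2393  0.1744] w 0.575 F [-0.4 -0.3  0. ] 
 d [1.799 9.005 1.383] [  0.028  -0.024 -17.988]
```

play_rows(
  deltas=[
    [0.1, 0.4, 0, 0, 0, -1, 50],
    [0.3, 1.3, 0, 0, 0, -2.5, 50],
    [0.5, 2.3, 0, 0, 0, -4.1, 50],
    [0.7, 3.3, 0, 0, 0, -5.7, 50],
    [0.9, 4.3, 0, 0, 0, -7.3, 50],
    [1.1, 5.3, 0, 0, 0, -8.9, 50],
    [1.3, 6.3, 0, 0, 0, -10.5, 50],
    [1.5, 7.3, 0, 0, 0, -12.1, 50],
    [1.6, 8.2, 0, 0, 0, -13.7, 50],
    [1.8, 8.8, 0, 0, 0, -15.3, 50],
    [1.8, 9, 0, 0, 0, -16.9, 50],
    [1.8, 9, 0, 0, 0, -18, 50],
  ],
)

```text
time_s: 11.35
tcp_pos: [0.5536, -0.0094, 0.1748]
ee_rot: [[-0.142, -0.99, -0.002], [-0.99, 0.142, -0.001], [0.001, 0.002, -1.0]]
wrist_force: [-0.9, 0.1, -0.3]
gripper_width: 0.575
```

Run:
```python
from h import *
s=r.sense()
to([.5531,-.0100,.014],171.4)
d=wcam(s,r.capture('wrist')); im=d['pixels'][:,:,::-1]
cv2.imwrite('pics/w6.png',im)
print(proj(d,[.5531,-.01,.051]),np.linalg.norm(d['t']))
```

```text
t 11.35 tcp [ 0.5536 -0.0094  0.1748] w 0.575 F [-0.9  0.1 -0.3] 
 d [2.000e-02 2.000e-03 6.431e+00] [ 0.022 -0.009  0.086]
[319.20019888 194.9078043 ] 0.6443933326668007
```

View pics/w6.png

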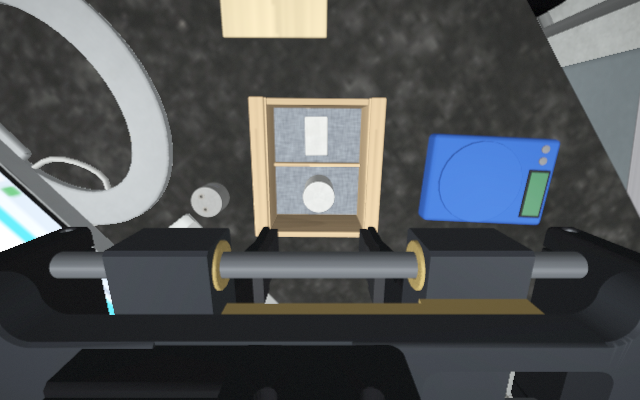

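Run:
```python
from h import *
a=r.capture('top');b=r.capture('scene')
for z in [0,.05,.1,.15,.2]: print(z,ray(a,249,113,z)[:2].round(3),ray(b,235,181.5,z)[:2].round(3))
```

```text
0 [0.741 0.089] [0.8   0.043]
0.05 [0.724 0.082] [0.752 0.063]
0.1 [0.708 0.074] [0.705 0.083]
0.15 [0.691 0.067] [0.658 0.103]
0.2 [0.675 0.059] [0.61  0.123]
```

The cylinder's top is at (319,196), predicted (319,195), midway between the lips. The monitor's nearest corner is about (0.706, 0.078), clear of the gripper body. Descending into the box.

play_rows(
  deltas=[
    [0.02, 0, 0.8, 0, 0, 0.09, 46],
    [0.02, 0, 2, 0, 0, 0.09, 46],
    [0.02, 0, 3, 0, 0, 0.09, 46],
    [0.02, 0, 3.6, 0, 0, 0.09, 46],
    [0.02, 0, 4, 0, 0, 0.09, 46],
    [0.02, 0, 4.4, 0, 0, 0.09, 46],
    [0.02, 0, 4.4, 0, 0, 0.09, 46],
  ],
)

```text
time_s: 12.2
tcp_pos: [0.5532, -0.0111, 0.0646]
ee_rot: [[-0.157, -0.988, -0.002], [-0.988, 0.157, -0.0], [0.001, 0.002, -1.0]]
wrist_force: [0.9, 0.2, 0.3]
gripper_width: 0.534
```

Run:
```python
from h import *
s=r.sense()
to([.5531,-.0100,.014],171.4)
d=wcam(s,r.capture('wrist')); im=d['pixels'][:,:,::-1]
cv2.imwrite('pics/w7.png',im)
print(proj(d,[.5531,-.01,.051]))
```

```text
t 12.2 tcp [ 0.5532 -0.0111  0.0646] w 0.534 F [0.9 0.2 0.3] 
 d [-0.044  0.006  2.026] [ 0.026 -0.009 -0.089]
[319.8599996  236.28719926]
```

View pics/w7.png

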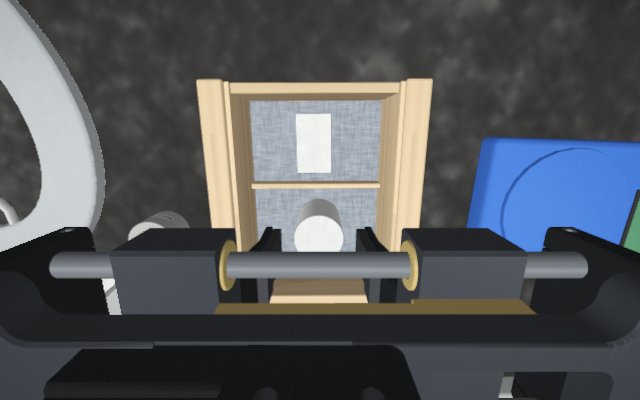

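play_rows(
  deltas=[
    [-0.04, 0, 0.4, 0, 0, -0.05, 46],
    [-0.04, 0, 0.8, 0, 0, -0.09, 46],
    [-0.04, 0, 1.2, 0, 0, -0.09, 46],
    [-0.04, 0, 1.6, 0, 0, -0.09, 46],
    [-0.04, 0, 1.85, 0, 0, -0.09, 46],
    [-0.04, 0, 2.0, 0, 0, -0.09, 46],
    [-0.04, 0, 2.0, 0, 0, -0.09, 46],
    [-0.04, 0, 2.0, 0, 0, -0.09, 35],
    [-0.04, 0, 2.0, 0, 0, -0.09, 25],
    [-0.04, 0, 2.0, 0, 0, -0.09, 25],
    [-0.04, 0, 2.0, 0, 0, -0.09, 25],
    [-0.04, 0, 2.0, 0, 0, -0.09, 25],
  ],
)

```text
time_s: 13.45
tcp_pos: [0.5542, -0.0098, 0.0162]
ee_rot: [[-0.148, -0.989, 0.001], [-0.989, 0.148, 0.0], [-0.0, -0.001, -1.0]]
wrist_force: [-1.0, 0.7, 2.7]
gripper_width: 0.378
```

Run:
```python
from h import *
to([.5531,-.0100,.114],171.4)
```

```text
t 13.45 tcp [ 0.5542 -0.0098  0.0162] w 0.378 F [-1.   0.7  2.7] 
 d [ 0.014  0.039 -3.911] [-0.006  0.002  0.014]
```

The opening is 33 mm, which fits the 34 mm sample. Lifting.

play_rows(
  deltas=[
    [0, 0, -0.2, 0, 0, 0, 25],
    [0, 0, -0.6, 0, 0, 0, 25],
    [0, 0, -1.1, 0, 0, 0, 25],
    [0, 0, -1.7, 0, 0, 0, 25],
    [0, 0, -2.4, 0, 0, 0, 25],
    [0, 0, -3.1, 0, 0, 0, 25],
    [0, 0, -3.8, 0, 0, 0, 25],
    [0, 0, -4.4, 0, 0, 0, 25],
    [0, 0, -4.8, 0, 0, 0, 25],
    [0, 0, -5, 0, 0, 0, 25],
    [0, 0, -5, 0, 0, 0, 25],
  ],
)

```text
time_s: 14.55
tcp_pos: [0.5542, -0.0098, 0.1416]
ee_rot: [[-0.148, -0.989, 0.001], [-0.989, 0.148, 0.0], [-0.001, -0.001, -1.0]]
wrist_force: [0.1, -0.1, -3.0]
gripper_width: 0.385
```

Run:
```python
from h import *
to([.4804,.2167,.141],171.4)
d=r.capture('wrist'); im=d['pixels'][:,:,::-1]
cv2.imwrite('pics/w8.png',im)
```

```text
t 14.55 tcp [ 0.5542 -0.0098  0.1416] w 0.385 F [ 0.1 -0.1 -3. ] 
 d [-8.52   4.265  0.024] [-0.015  0.008  0.013]
```

View pics/w8.png

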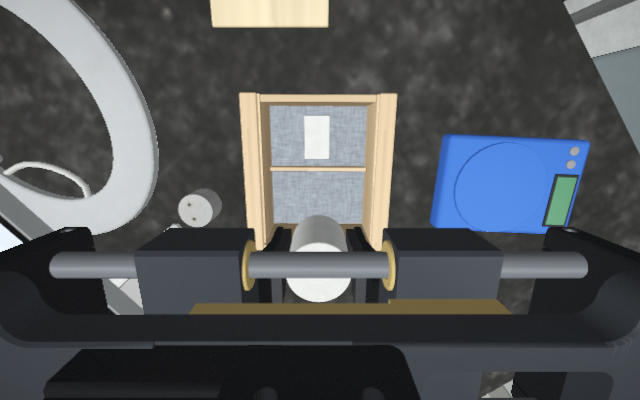

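The sample is held upright at (319,270), and the gauge block is still at (316,138). Cross-checking the pan's centre from the first wrist picture.

Run:
```python
from h import *
d=r.capture('wrist')
s={'tcp_pos':np.array([.5477,-.0502,.2000]),'ee_rot':yawR(81.4)}
d=wcam(s,d)
im=cv2.imread('pics/w1.png'); cv2.imwrite('pics/w1p.png',cv2.resize(im[0:150,480:630],None,fx=4,fy=4,interpolation=cv2.INTER_CUBIC))
for p in [(555,90)]: print(ray(d,*p,.038))
print(proj(d,[.4804,.2167,.038]))
th=np.linspace(0,2*np.pi,60); P=np.array([proj(d,[.4804+.045*np.cos(a),.2167+.045*np.sin(a),.038]) for a in th])
print(P.min(0),P.max(0))
```

```text
[0.47978159 0.21620357 0.038     ]
[555.43545288  90.53420559]
[512.92201986  44.01253295] [598.67785129 133.59003312]
```

View pics/w1p.png

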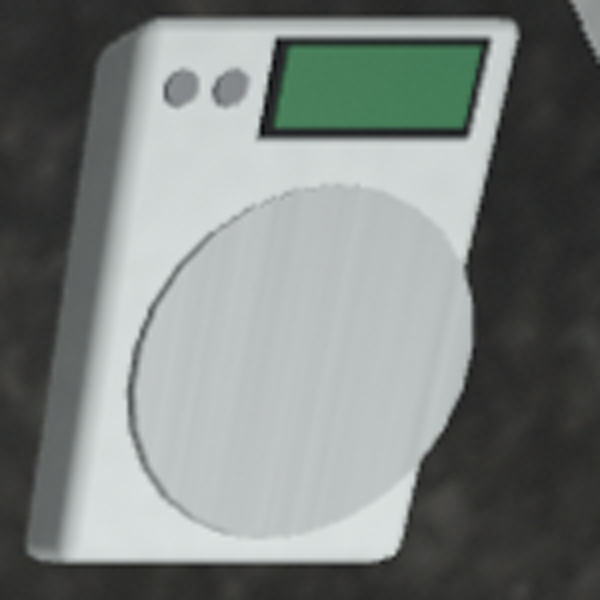

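Run:
```python
from h import *
a=r.capture('top')
for p in [(203,168),(180,130),(165,143),(285,125)]:
  print(p,[ray(a,*p,z)[:2].round(3).tolist() for z in (0,.1,.2)])
```

```text
(203, 168) [[0.602, 0.206], [0.582, 0.18], [0.562, 0.154]]
(180, 130) [[0.701, 0.265], [0.672, 0.233], [0.643, 0.202]]
(165, 143) [[0.669, 0.302], [0.642, 0.267], [0.616, 0.232]]
(285, 125) [[0.707, -0.001], [0.677, -0.008], [0.647, -0.015]]
```

play_rows(
  deltas=[
    [-0.2, 0.3, 0, 0, 0, 0, 25],
    [-0.7, 0.9, 0, 0, 0, 0, 25],
    [-1.5, 1.6, 0, 0, 0, 0, 25],
    [-2.5, 2.3, 0, 0, 0, 0, 25],
    [-3.6, 2.9, 0, 0, 0, 0, 25],
    [-4.7, 3.5, 0, 0, 0, 0, 25],
    [-5.8, 3.9, 0, 0, 0, 0, 25],
    [-6.8, 4.2, 0, 0, 0, 0, 25],
    [-7.6, 4.25, 0, 0, 0, 0, 25],
    [-8.2, 4.25, 0, 0, 0, 0, 25],
    [-8.5, 4.25, 0, 0, 0, 0, 25],
    [-8.5, 4.25, 0, 0, 0, 0, 25],
  ],
)

```text
time_s: 15.9
tcp_pos: [0.4808, 0.2166, 0.1404]
ee_rot: [[-0.148, -0.989, -0.0], [-0.989, 0.148, -0.0], [0.0, 0.0, -1.0]]
wrist_force: [0.3, -0.9, -2.3]
gripper_width: 0.382
```

Run:
```python
from h import *
s=r.sense()
to([.4802,.2165,.0487],171.4)
d=wcam(s,r.capture('wrist')); im=d['pixels'][:,:,::-1]
cv2.imwrite('pics/w9.png',im)
d=r.capture('scene'); im=d['pixels'][:,:,::-1]
cv2.imwrite('pics/s9.png',im)
```

```text
t 15.9 tcp [0.4808 0.2166 0.1404] w 0.382 F [ 0.3 -0.9 -2.3] 
 d [0.004 0.022 3.67 ] [ 0.004 -0.005  0.018]
```

View pics/w9.png

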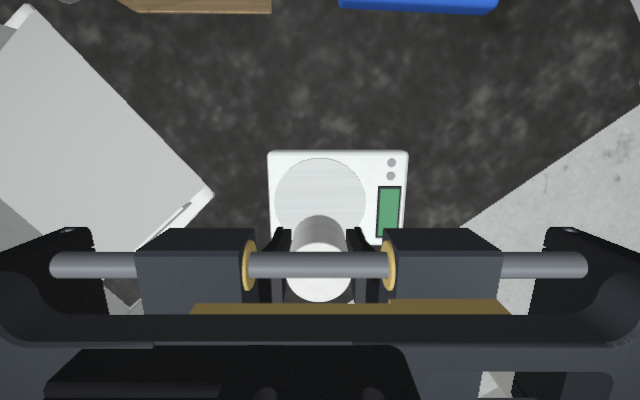

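View pics/s9.png

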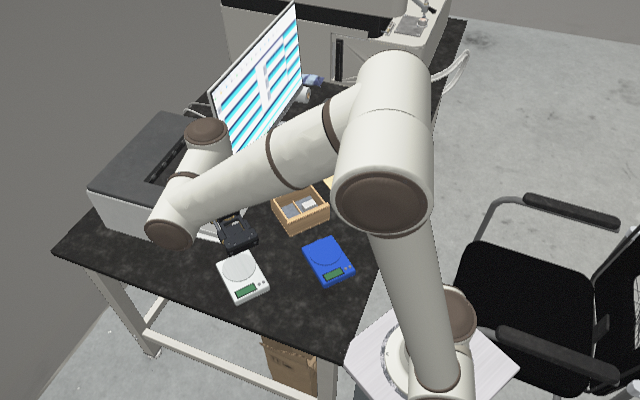

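Run:
```python
from h import *
s=r.sense();a=wcam(s,r.capture('wrist'));b=r.capture('top')
for z in (0,.03,.06,.1,.15): print(z,ray(a,212,191,z)[:2].round(3),ray(b,207,165,z)[:2].round(3))
print(proj(a,[.4804,.2167,.038]),'pan pred')
```

```text
0 [0.596 0.197] [0.609 0.196]
0.03 [0.584 0.192] [0.603 0.188]
0.06 [0.571 0.187] [0.597 0.181]
0.1 [0.554 0.18 ] [0.589 0.171]
0.15 [0.534 0.172] [0.578 0.158]
[319.21343555 202.00968393] pan pred
```

The tray is low (about z = 0), so the gripper clears it. The cylinder is lined up with the pan (319 against 320 px). Lowering.

play_rows(
  deltas=[
    [0, 0, 0.4, 0, 0, 0, 25],
    [0, 0, 1, 0, 0, 0, 25],
    [0, 0, 1.6, 0, 0, 0, 25],
    [0, 0, 2.2, 0, 0, 0, 25],
    [0, 0, 2.7, 0, 0, 0, 25],
    [0, 0, 3.1, 0, 0, 0, 25],
    [0, 0, 3.3, 0, 0, 0, 25],
    [0, 0, 3.45, 0, 0, 0, 25],
    [0, 0, 3.52, 0, 0, 0, 25],
    [0, 0, 3.58, 0, 0, 0, 25],
    [0, 0, 3.6, 0, 0, 0, 25],
    [0, 0, 3.6, 0, 0, 0, 25],
  ],
)

```text
time_s: 17.3
tcp_pos: [0.4806, 0.2162, 0.0511]
ee_rot: [[-0.148, -0.989, 0.0], [-0.989, 0.148, 0.0], [-0.0, -0.0, -1.0]]
wrist_force: [-0.3, 0.1, -2.3]
gripper_width: 0.381
```

Run:
```python
from h import *
to([.4802,.2165,.0482],171.4)
d=r.capture('wrist'); im=d['pixels'][:,:,::-1]
cv2.imwrite('pics/w10.png',im)
d=r.capture('scene'); im=d['pixels'][:,:,::-1]
cv2.imwrite('pics/s10.png',cv2.resize(im[170:310,180:340],None,fx=4,fy=4,interpolation=cv2.INTER_CUBIC))
to([.4802,.2165,.0482],171.4)
```

```text
t 17.3 tcp [0.4806 0.2162 0.0511] w 0.381 F [-0.3  0.1 -2.3] 
 d [-0.009  0.018  0.114] [-0.004  0.005  0.015]
t 17.4 tcp [0.4806 0.2162 0.0511] w 0.378 F [ 0.1 -0.2 -1.1] 
 d [-0.009  0.018  0.116] [-0.005  0.005  0.014]
```

View pics/w10.png

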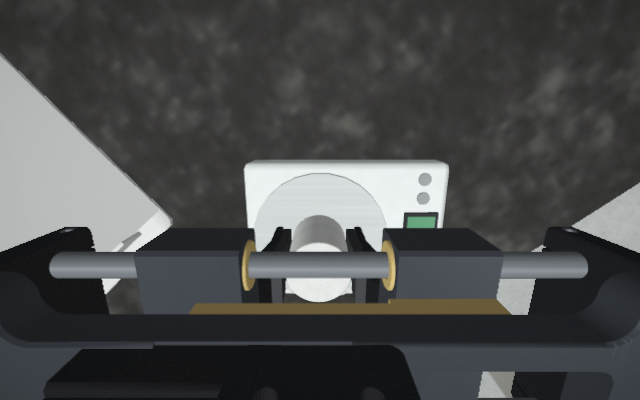

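View pics/s10.png

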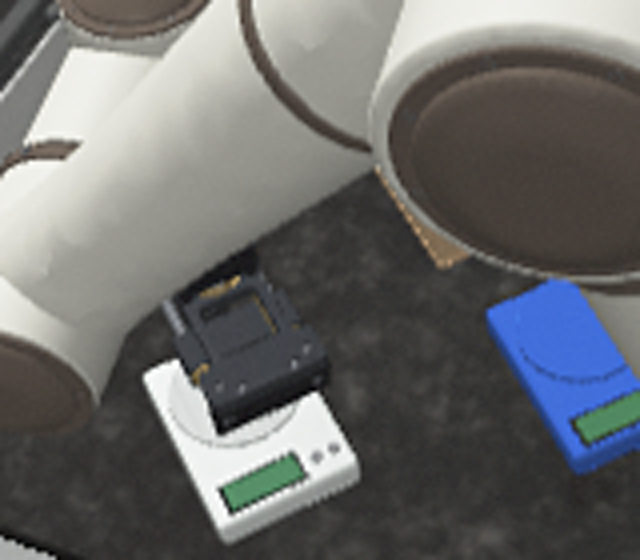

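play_rows(
  deltas=[
    [0, 0, 0.03, 0, 0, 0, 25],
    [0, 0, 0.06, 0, 0, 0, 25],
    [0, 0, 0.08, 0, 0, 0, 25],
    [0, 0, 0.09, 0, 0, 0, 25],
    [0, 0, 0.09, 0, 0, 0, 25],
  ],
)

```text
time_s: 17.9
tcp_pos: [0.4804, 0.216, 0.0485]
ee_rot: [[-0.148, -0.989, -0.0], [-0.989, 0.148, -0.0], [0.0, 0.0, -1.0]]
wrist_force: [0.4, 0.3, -2.2]
gripper_width: 0.381
```

```bash
python3 -c "
from h import *
to([.4802,.2165,.0482],171.4)"
```

```text
t 17.9 tcp [0.4804 0.216  0.0485] w 0.381 F [ 0.4  0.3 -2.2] 
 d [-0.017  0.012  0.011] [ 0.001 -0.002  0.014]
```

No contact yet (the full 2 N weight is still carried), so I'll creep down further.

play_rows(
  deltas=[
    [0, 0, 0.02, 0, 0, 0, 25],
    [0, 0, 0.03, 0, 0, 0, 25],
    [0, 0, 0.03, 0, 0, 0, 25],
  ],
)

```text
time_s: 18.2
tcp_pos: [0.4806, 0.2161, 0.0482]
ee_rot: [[-0.148, -0.989, 0.0], [-0.989, 0.148, 0.0], [-0.0, -0.0, -1.0]]
wrist_force: [-1.4, -1.3, 2.8]
gripper_width: 0.377
```

The wrist force has turned to +2.8 N, so the sample is on the pan. Releasing gently.

play_rows(
  deltas=[
    [0, 0, 0, 0, 0, 0, 34],
    [0, 0, 0, 0, 0, 0, 36],
    [0, 0, 0, 0, 0, 0, 40],
    [0, 0, 0, 0, 0, 0, 50],
    [0, 0, 0, 0, 0, 0, 55],
    [0, 0, 0, 0, 0, 0, 55],
    [0, 0, -0.4, 0, 0, 0, 55],
    [0, 0, -1.2, 0, 0, 0, 55],
    [0, 0, -2.2, 0, 0, 0, 55],
    [0, 0, -3.4, 0, 0, 0, 55],
    [0, 0, -4.6, 0, 0, 0, 55],
    [0, 0, -5, 0, 0, 0, 55],
  ],
)

```text
time_s: 19.4
tcp_pos: [0.4821, 0.2171, 0.177]
ee_rot: [[-0.148, -0.989, 0.006], [-0.989, 0.148, 0.004], [-0.005, -0.005, -1.0]]
wrist_force: [0.5, -0.4, -0.7]
gripper_width: 0.633
```

Run:
```python
from h import *
s=r.sense()
d=wcam(s,r.capture('wrist')); im=d['pixels'][:,:,::-1]
cv2.imwrite('pics/w11.png',im)
print(s['tcp_pos'],proj(d,[.4804,.2167,.083]),proj(d,[.4804,.2167,.038]),s['joints'])
```

```text
[0.48211069 0.21709752 0.17701129] [321.44126836 201.77258236] [321.21776962 190.91331002] [ 41.86985603  14.75723918 -17.25024259   0.07000192 -57.57467796
 -50.40152185]
```

View pics/w11.png

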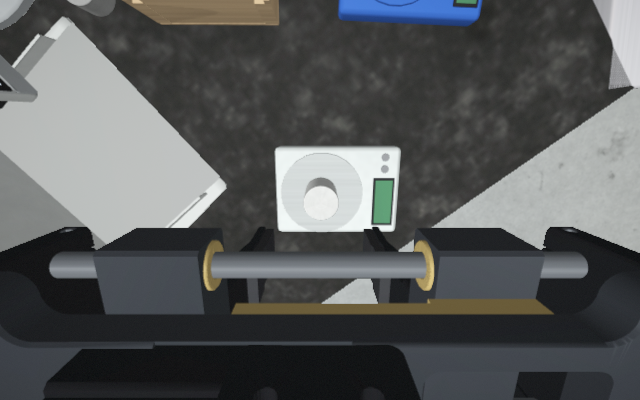

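The sample stands on the pan with its top at (321,201), predicted (321.4,201.8). I'll back the arm away and do a final check.

play_rows(
  deltas=[
    [0.4, 0, -0.8, 0, 0, 0, 55],
    [1.2, 0, -1.6, 0, 0, 0, 55],
    [2.4, 0.2, -2, 0, 0, 0, 55],
    [3.8, 0.6, -2, 0, 0, 0, 55],
    [5.2, 1, -2, 0, 0, 0, 55],
    [6.6, 1.4, -2, 0, 0, 0, 55],
    [8, 1.6, -2, 0, 0, 0, 55],
    [9, 1.6, -2, 0, 0, 0, 55],
    [9.6, 1.6, -2, 0, 0, 0, 55],
    [10, 1.6, -2, 0, 0, 0, 55],
    [10, 1.6, -2, 0, 0, 0, 55],
  ],
)

```text
time_s: 20.55
tcp_pos: [0.4032, -0.026, 0.2222]
ee_rot: [[-0.15, -0.989, -0.001], [-0.989, 0.15, -0.0], [0.0, 0.001, -1.0]]
wrist_force: [0.2, -0.4, 0.3]
gripper_width: 0.636
```

Run:
```python
from h import *
d=r.capture('top'); im=d['pixels'][:,:,::-1]
cv2.imwrite('pics/t12.png',im)
cv2.imwrite('pics/t12z.png',cv2.resize(im[180:270,160:250],None,fx=6,fy=6,interpolation=cv2.INTER_CUBIC))
print(proj(d,[.4804,.2167,.083]),proj(d,[.4804,.2167,.038]))
for n in ['disc_sample','short_sample','lid','gauge_block','round_sample']: print(n,[(np.round(q['centre'],4).tolist(),round(q['score'],2)) for q in r.spot_in('top',n)])
d=r.capture('scene'); cv2.imwrite('pics/s12.png',d['pixels'][:,:,::-1])
s=r.sense();print(s['tcp_pos'],s['time_s'],s['wrist_force'],np.abs(s['joint_velocities']).max())
```

```text
[188.71862429 213.56017783] [194.21104205 215.18263796]
disc_sample [([0.6015, -0.396, 0.0162], 0.7)]
short_sample [([0.6799, -0.0138, 0.028], 0.67)]
lid [([0.5616, -0.2399, 0.0017], 0.61), ([0.679, -0.0124, 0.0293], 0.58)]
gauge_block [([0.5443, -0.0694, 0.0276], 0.61)]
round_sample [([0.4772, 0.2055, 0.0873], 0.64)]
[ 0.40397903 -0.02468825  0.22270638] 20.9 [-0.76587023 -1.16780851 -0.38694487] 0.17930564392233758
```

View pics/t12.png

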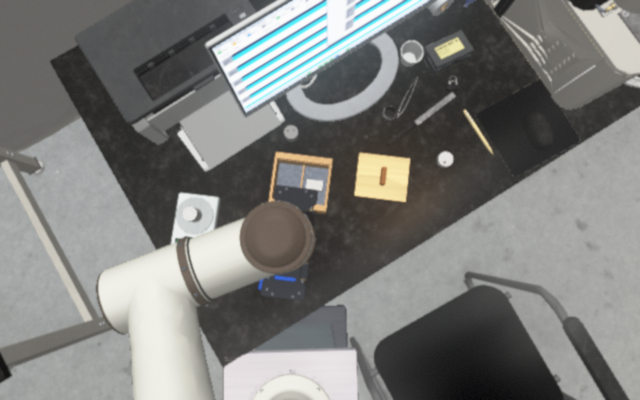

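View pics/s12.png

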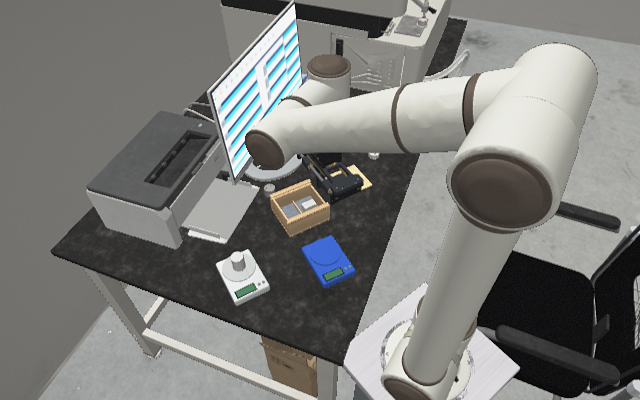

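View pics/t12z.png

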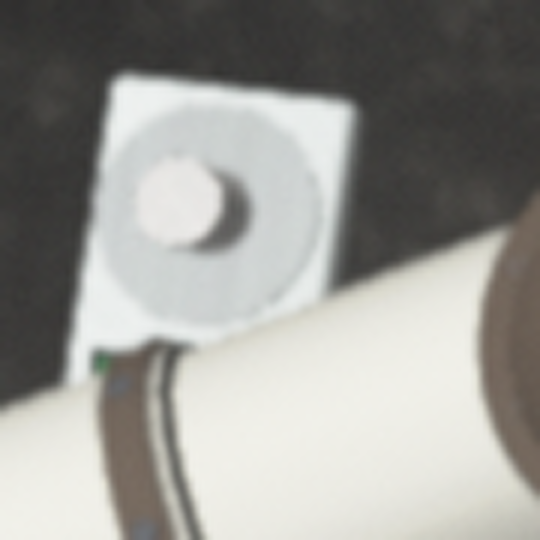

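All good: the sample's top is at (189.4,212.9), predicted (188.7,213.6). The lid is flat at (382,177), the gauge block is in the box, and the disc and short sample haven't moved. Handing in.

```bash
python3 -c "
from station import r
print(r.finish_job(), r.sense()['time_s'])"
```

```text
the job is handed in; nothing more can be done
the job is handed in; nothing more can be done
```

The job is done and handed in at about 21 s of the 61 s allowed; the hand-in gave no verdict.

- **Lid:** I slid it out by its handle along the box's -y to about 159 mm from the box's origin. It now lies flat, handle up, near (0.565, -0.24), about 60 mm clear of the box.
- **Round sample:** I lifted it from the +y compartment and set it down upright on the white balance's pan at about (0.480, 0.216). The wrist force turning positive showed it had touched down before I released it.
- **Last checks:** In the wrist and top pictures the sample's top is within about 1 px (1–2 mm) of where it should be if centred on the pan. The gauge block is still in its compartment. The disc and short sample read the same as at the start, within the networks' error. The arm stands clear above the bench.
- **Disagreement:** The network put the sample about 11 mm off in y, at (0.477, 0.206). It reports the middle of the visible surface and the picture clearly shows the sample centred, so I trusted the picture. The network also gave a second, false "lid" at the short sample.
- **Forces:** Every wrist force reading I took was below 4 N.

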